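# Sort capped contact-tip tubes into full and empty by weight

## Robot

A 6-joint arm with a two-finger parallel gripper is mounted at the origin on a cart in front of the work surface, level with it; the furniture and walls round the work are solid. World frame = base frame: x ahead of the robot, y to its left, z up, the work surface at z = 0. Lengths are in m, angles in rad, forces in N, time in s.
With the tool pointing down it reaches from about 0.425 to 0.95 m from the base axis. Payload 3.5 kg.
Tool frame: the origin (TCP) lies at the very end of the fingers, on their centre line; the grasp point (between the pads) lies 19 mm behind it; z points along the fingers, y is the line along which they close (so a half turn about z gives the same grasp; the last joint's range is limited). The gripper opens to 85 mm and grips with 20 to 120 N. Pads are 22 mm wide; open, the fingers measure 114 mm over their backs; the gripper's body (76 mm by 85 mm) begins 54 mm behind the grasp point. The pads swing forward as they close: fully open they stand 13 mm farther back than shut.
Start: joints at [-1.329, 0.286, 1.577, -0, 1.279, -0.15], TCP at [0.258, -0.624, 0.231] pointing down, gripper open.
Joint ranges: [-2.77, 2.77], [-0.9, 2.22], [0.21, 2.48], [-1.53, 4.67], [0.24, 2.81], [-2.84, 2.84]. Speed limits (rad/s): [2.79, 2.79, 3.14, 3.14, 3.14, 3.14].

## Interface

Orientations are given as a unit quaternion [x, y, z, w].
In Python, from plant import ctrl gives the robot as it stands.
- The arm moves only by the tool carry_out, never from a script. Its argument "deltas" is one flat list of numbers, 6 for each row, row after row: the shift along the tool's x, y, z in m, then the turn, a rotation vector about the tool's x, y, z in rad. A call has 1 to 5 rows; each row is the pose to reach, as a shift and turn from the pose commanded when the call began, along the tool's axes at that moment; what a row does not reach only later rows make up. A row lasts 1/8 s, in which the tool goes at most 62.5 mm and 10.7 degrees, less where a joint would pass 70% of its speed; a pose out of reach is approached as far as the arm can. A call with a gripper value outside its range is refused whole. "grip" is the opening in per cent of the stroke, from 0 (shut) to 100 (fully open), set as the call begins (left out, the last holds). The fingers move at their own pace and stop on an object; "grip_force" is the grip in N (left out, the last holds). Time passes only in rows, so rows that repeat a pose let the fingers close. It gives the time, the measured TCP pose, the force, the opening and the grip force at its end, in the units of the state.
- ctrl.get_state(): the state, without advancing time (a new reading comes with each control period).
- ctrl.read_camera(name): name is "scene" or "top" or "wrist"; returns (picture, depth): 384x512x3 uint8, red, green, blue; 384x512 float32, m along the optical axis (not along the pixel's ray), 0 where there is no reading.
- ctrl.camera_model(name): a dict with "intrinsics" (3x3 intrinsics, pixels), "extrinsics" (4x4, takes a point from world to camera coordinates); the wrist camera has in their place "hand_eye" (4x4, takes a point from camera to tool coordinates, whose origin is the TCP and whose axes are the flange's). Camera axes: x right, y down, z forward; pixel columns grow to the right and rows downward; lengths in m; the calibration is good to about 2 mm. A picture is of the moment at which its call begins: read the wrist's pose just before it. camera_model takes no time and is no camera call.
- ctrl.sign_off(): hands the job in; it is judged then, once.
Trained networks look in the newest picture that a camera, given by its name, has taken for a name from the list of things; names that differ only in an ending like _2 or _b are one class to them, and where a whole thing is asked for, a point or a joint stands for the part that bears it (a point fixed in the world has none). Each returns a list of dicts, best first, with "score" (0 to 1); they miss things now and then, are a little off and sometimes report something else, mostly with a low value. They report only what shows in the picture. A call takes as long as a camera call. They do not tell look-alikes from the thing itself.
- ctrl.find_in(camera, query): "uv" ([column, row] in pixels, amid what is visible of it).
The state is a dict: "time": time; "qpos": joint angles; "dq": joint speeds; "joint_efforts": joint torques, N m; "eef_pos": TCP position; "tcp_rot": TCP orientation; "contact_force": force on the tool from outside, world axes, zero at the start; "wrist_torque": the same for the moment, N m; "opening": opening from 0.0 (shut) to 1.0 (fully open); "finger_force": force on a finger pad.
Only numpy, scipy, OpenCV 4.12 (cv2) and the standard library are available. Lean on these libraries where they do the work, as an engineer would, in place of code of your own. Each camera call takes 0.05 s, during which the arm holds its last target. There are 200 camera calls.

## Task

The two capped grey tubes of welding contact tips look alike, but each may be full (heavy, about half a kilo) or empty (light): lift each just clear of the bench, judge it by its weight, and stand it upright on the floor of its tray: full tubes in the green tray, empty ones in the red tray. Both may belong in the same tray. Keep the lifts low, no more than about 10 cm off the bench; set the tubes down rather than dropping or tipping them, and leave the snips, the magnet and the wrench where they lie.

Things in the scene. Friction and masses are not known exactly. Their poses are not given: they have to be found in the camera images.
- tube_a: First tube: round opaque grey tube with a ribbed black screw cap (stays shut), upright; diameter 52 mm, 95 mm tall (straight grey body to 72 mm, cap 50 mm wide). Origin: centre of its underside, z up. Contents unseen: full (0.54 kg in all, 0.48 to 0.60) or empty (0.16 kg); both tubes may be alike. Bottom-heavy, rigid, not fragile
- tube_b: Second tube, same make and size as the first: round opaque grey tube with a ribbed black screw cap (stays shut), upright; diameter 52 mm, 95 mm tall (straight grey body to 72 mm, cap 50 mm wide). Origin: centre of its underside, z up. Contents unseen: full (0.54 kg in all, 0.48 to 0.60) or empty (0.16 kg); both tubes may be alike. Bottom-heavy, rigid, not fragile
- green_tray: Green tray for full tubes: fixed to the bench, 120 mm (its x) by 170 mm (its y), open on top, walls 4 mm thick, 24 mm high (rim to 27 mm), flat floor 4 mm above the bench; small blank card holder on its -x side. Both tubes fit side by side along its y (42 mm either side of the middle). Origin: centre of its underside, z up. The trays may have swapped sides
- red_tray: Red tray for empty tubes: fixed to the bench, 120 mm (its x) by 170 mm (its y), open on top, walls 4 mm thick, 24 mm high (rim to 27 mm), flat floor 4 mm above the bench; small blank card holder on its -x side. Both tubes fit side by side along its y (42 mm either side of the middle). Origin: centre of its underside, z up. The trays may have swapped sides
- snips: Bystander: tin snips with red grips, 65 x 228 x 26 mm, lying loose; origin: centre of the underside, long side along its y
- magnet: Bystander: triangular red and silver welding magnet, 62 x 110 x 15 mm, lying loose; origin: centre of the underside, long side along its y
- wrench: Bystander: silver adjustable wrench, 43 x 211 x 17 mm, lying loose; origin: centre of the underside, long side along its y
Not all that is in view belongs to the job. What is shaped like the tube_a but blue or pink is not meant.

How it is judged:
By the outcome, as a careful person would: the job done as asked, in the order asked, and still so for the second after the job is handed in, with the robot touching nothing.
It also fails if it takes over 53 s, if anything falls off the work surface, if the arm or the gripper's body presses on something with over 40 N, if the wrist force passes 120 N, or if a joint passes its speed limit or range.

## Working session

There is one attempt and no reset: what is moved stays moved. The work goes in short steps, Python scripts to look and compute and a tool call to move; the robot and the scene stay as the last step left them, time stands still between calls to the robot, and variables do not carry over. Pictures are saved under pics/ and viewed, at most 10 in all, crops included, and the job is handed in when it is done.

Besides the shell and the picture viewer there is one more tool, called after "Emit:" in YAML: its name, and indented under it one key for each argument. carry_out: Moves the arm, as the interface text tells. Its arguments: {"type":"object","properties":{"deltas":{"type":"array"},"grip":{"type":"number"},"grip_force":{"type":"number"}},"required":["deltas"]}

```bash
mkdir -p pics
cat > h.py <<'E'
import numpy as np,cv2
from plant import ctrl
def world(cam,u,v,d):
    m=ctrl.camera_model(cam);K=np.array(m["intrinsics"]);p=np.linalg.inv(K)@[u,v,1]*d
    return (np.linalg.inv(np.array(m["extrinsics"]))@np.r_[p,1])[:3]
def cloud(cam,d):
    m=ctrl.camera_model(cam);K=np.array(m["intrinsics"]);v,u=np.mgrid[:d.shape[0],:d.shape[1]]
    p=np.stack([(u-K[0,2])/K[0,0]*d,(v-K[1,2])/K[1,1]*d,d,np.ones_like(d)],-1)
    return (p@np.linalg.inv(np.array(m["extrinsics"])).T)[...,:3]
E
python3 - <<'E'
from h import *
for c in("top","scene"):
    im,d=ctrl.read_camera(c);cv2.imwrite(f"pics/{c}.png",im[...,::-1]);np.save(c+".npy",d);np.save(c+"_im.npy",im)
    P=cloud(c,d)
    for q in("tube_a","green_tray","red_tray","snips","magnet","wrench"):
        for r in ctrl.find_in(c,q):
            u,v=map(int,r["uv"]);print(c,q,round(r["score"],2),u,v,P[min(v,383),min(u,511)].round(3))
print(ctrl.get_state())
E
```

```text
top tube_a 0.7 222 273 [0.367 0.084 0.095]
top tube_a 0.7 250 259 [0.409 0.002 0.092]
top tube_a 0.5 276 233 [ 0.488 -0.075  0.092]
top green_tray 0.78 298 199 [ 0.604 -0.154  0.003]
top red_tray 0.65 196 191 [0.625 0.181 0.003]
top red_tray 0.49 189 247 [0.442 0.185 0.092]
top snips 0.74 148 225 [0.51  0.329 0.014]
top magnet 0.97 360 233 [ 0.496 -0.354  0.007]
top wrench 0.95 247 140 [0.798 0.017 0.012]
scene tube_a 0.98 314 227 [0.353 0.112 0.066]
scene tube_a 0.97 297 179 [ 0.482 -0.052  0.078]
scene tube_a 0.71 279 235 [0.427 0.204 0.081]
scene tube_a 0.53 308 203 [0.407 0.032 0.073]
scene green_tray 0.88 277 166 [ 0.606 -0.163  0.004]
scene red_tray 0.76 229 221 [0.622 0.164 0.003]
scene snips 0.6 234 275 [0.503 0.339 0.   ]
scene magnet 0.82 324 146 [ 0.492 -0.348  0.017]
scene wrench 0.89 207 175 [0.803 0.013 0.011]
{'time': 0.7, 'qpos': array([-1.32901891e+00,  2.86227752e-01,  1.57666814e+00,  1.98630242e-08,
        1.27858593e+00, -1.50005075e-01]), 'dq': array([-2.48075671e-04,  4.67816762e-05, -2.36314780e-03, -9.92751356e-04,
        8.90321504e-04,  1.48453276e-03]), 'joint_efforts': array([-8.58487019e-04, -4.05821764e+01, -2.92861372e+01, -1.62834895e-04,
        4.59788262e-04, -7.88158616e-06]), 'eef_pos': array([ 0.25776471, -0.62384892,  0.23139037]), 'tcp_rot': array([9.80874586e-01, 1.94640809e-01, 2.55162856e-06, 5.53614185e-05]), 'contact_force': array([-0.1023651 , -0.44294844, -0.63251267]), 'wrist_torque': array([ 0.05023869, -0.02919101,  0.01946846]), 'finger_force': 0.0, 'opening': 1.0021861500795177}
```

```bash
python3 -c "
import cv2,numpy as np
cv2.imwrite('pics/both.png',cv2.resize(np.vstack([cv2.imread('pics/top.png'),cv2.imread('pics/scene.png')]),(400,600)))"
```

```text
(no output)
```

View pics/top.png

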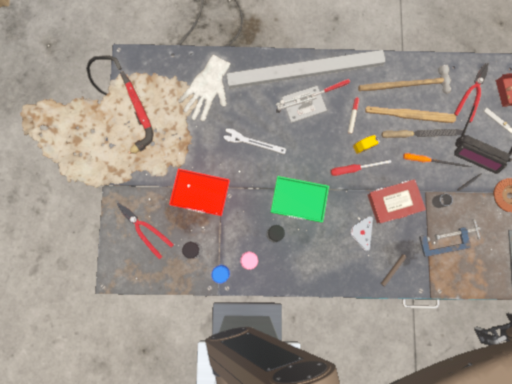

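View pics/scene.png

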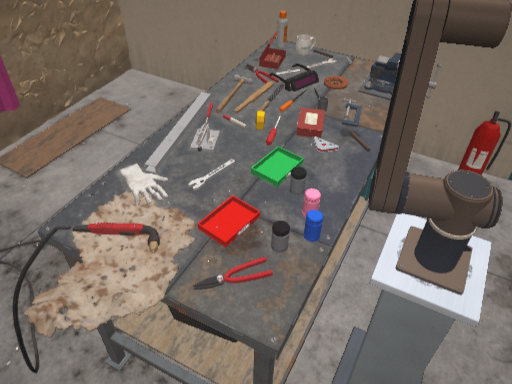

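Top view: there are four tube shapes. Two have black caps, at (276,233) and (190,249), and grey bodies in the scene view at (297,179) and (279,235), so they fit the description. Blue (221,273) and pink (249,260) are the look-alikes. The red tray is at (199,191) and the green tray at (300,199).

Run:
```python
from h import *
d=np.load("top.npy");im=np.load("top_im.npy");P=cloud("top",d)
for n,c in dict(right=(276,233),left=(190,249),blue=(221,273),pink=(249,260)).items():
    s=np.s_[c[1]-15:c[1]+15,c[0]-15:c[0]+15];q=P[s].reshape(-1,3);q=q[(q[:,2]>.085)&(q[:,2]<.105)]
    print(n,((q.min(0)+q.max(0))/2).round(4),q.mean(0).round(4),np.ptp(q,axis=0).round(3))
hsv=cv2.cvtColor(im,cv2.COLOR_RGB2HSV)
for n,c,h in(("red",(199,191),(0,5)),("green",(300,199),(55,80))):
    m=np.zeros(d.shape,bool);s=np.s_[c[1]-35:c[1]+35,c[0]-40:c[0]+40]
    m[s]=((hsv[s][...,0]>=h[0])&(hsv[s][...,0]<=h[1])&(hsv[s][...,1]>150)); m&=(P[...,2]<.04)
    _,lab,st,_=cv2.connectedComponentsWithStats(m.astype(np.uint8)); m=lab==1+st[1:,4].argmax()
    q=P[m][:,:2].astype(np.float32);r=cv2.minAreaRect(q);print(n,r,"floor",np.median(P[m][:,2]))
i2=np.load("scene_im.npy");cv2.imwrite("pics/crop.png",cv2.resize(i2[150:270,200:360,::-1],(800,600),interpolation=cv2.INTER_CUBIC))
```

```text
right [ 0.4893 -0.075   0.0935] [ 0.4887 -0.0748  0.0927] [0.052 0.049 0.015]
left [0.4343 0.1817 0.0935] [0.4337 0.1812 0.0929] [0.05  0.048 0.013]
blue [0.3637 0.0917 0.093 ] [0.3639 0.0914 0.0931] [0.047 0.05  0.014]
pink [0.406  0.0052 0.0918] [0.4058 0.006  0.0928] [0.047 0.048 0.013]
red ((0.6210045218467712, 0.1723669469356537), (0.1779644638299942, 0.121627077460289), 78.8377685546875) floor 0.0031643576156339392
green ((0.6029579043388367, -0.15517494082450867), (0.1692264974117279, 0.12000058591365814), 79.91336059570312) floor 0.002893422202328022
```

View pics/crop.png

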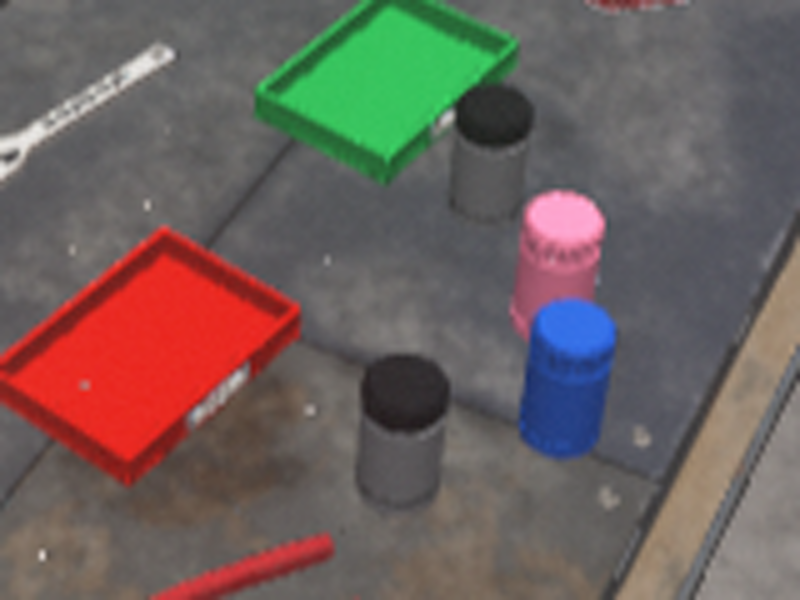

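The crop confirms it: the grey-bodied, black-capped tubes are at crop (490,150) and (403,430), and the pink and blue ones are not meant. I'll start with the right tube at (0.489,-0.075) and grip across the tray's x.

Emit:
carry_out:
  deltas: [0.042, -0.042, 0, 0, 0, -0.18, 0.084, -0.084, 0, 0, 0, -0.36, 0.126, -0.126, 0, 0, 0, -0.54, 0.168, -0.168, 0, 0, 0, -0.72, 0.21, -0.21, 0, 0, 0, -0.9]
  grip: 85
  grip_force: 40

```text
time: 1.32
eef_pos: [0.3722, -0.3478, 0.2316]
tcp_rot: [0.797, 0.604, 0.0, 0.0]
contact_force: [0.3, -0.9, 0.8]
opening: 0.851
finger_force: 0.0
```

```bash
cat > go.py <<'E'
import sys
from h import *
from scipy.spatial.transform import Rotation as R
x,y,z,h=map(float,sys.argv[1:5]);s=ctrl.get_state();r=R.from_quat(s["tcp_rot"]);m=r.as_matrix()
t=R.from_matrix(np.c_[[np.cos(h),np.sin(h),0],[np.sin(h),-np.cos(h),0],[0,0,-1]])
d=m.T@(np.array([x,y,z])-s["eef_pos"]);w=(r.inv()*t).as_rotvec()
print(s["time"],s["eef_pos"].round(4),"delta",d.round(4),"rot",w.round(3),"n",np.linalg.norm(d)/.0625)
E
python3 go.py .489 -.075 .16 1.385
```

```text
1.325 [ 0.3722 -0.3478  0.2316] delta [0.2942 0.0387 0.0716] rot [ 0.001  0.    -0.088] n 4.884591169259615
```

Emit:
carry_out:
  deltas: [0.059, 0.008, 0.014, 0, 0, -0.02, 0.118, 0.016, 0.028, 0, 0, -0.04, 0.177, 0.024, 0.042, 0, 0, -0.06, 0.236, 0.032, 0.056, 0, 0, -0.088, 0.294, 0.039, 0.071, 0, 0, -0.088]

```text
time: 1.95
eef_pos: [0.491, -0.0759, 0.1606]
tcp_rot: [0.771, 0.637, 0.0, 0.001]
contact_force: [0.6, -1.5, -0.2]
opening: 0.85
finger_force: 0.0
```

Emit:
carry_out:
  deltas: [0, 0, 0, 0, 0, 0]

```text
time: 2.08
eef_pos: [0.49, -0.074, 0.1591]
tcp_rot: [0.769, 0.639, -0.0, -0.001]
contact_force: [-1.3, -0.5, -0.1]
opening: 0.848
finger_force: 0.0
```

```bash
python3 - <<'E'
from h import *
from scipy.spatial.transform import Rotation as R
s=ctrl.get_state();im,d=ctrl.read_camera("wrist");m=ctrl.camera_model("wrist");K=np.array(m["intrinsics"]);H=np.array(m["hand_eye"])
v,u=np.mgrid[:384,:512];p=np.stack([(u-K[0,2])/K[0,0]*d,(v-K[1,2])/K[1,1]*d,d,np.ones_like(d)],-1)@H.T
P=p[...,:3]@R.from_quat(s["tcp_rot"]).as_matrix().T+s["eef_pos"]
q=P[(d>0)&(P[...,2]>.088)&(P[...,2]<.1)&(np.hypot(P[...,0]-.489,P[...,1]+.075)<.05)]
print(len(q),((q.min(0)+q.max(0))/2).round(4),np.ptp(q,axis=0).round(3))
g=P[(d>0)&(np.abs(P[...,2])<.03)];print(np.median(g[:,2]))
cv2.imwrite("pics/w1.png",im[...,::-1])
E
python3 go.py .489 -.075 .034 1.385
```

```text
3159 [ 0.4883 -0.0766  0.093 ] [0.052 0.052 0.01 ]
0.000720629429257269
2.125 [ 0.4901 -0.0759  0.1598] delta [ 0.0007 -0.0011  0.1258] rot [-0.001  0.    -0.001] n 2.0134264146791763
```

View pics/w1.png

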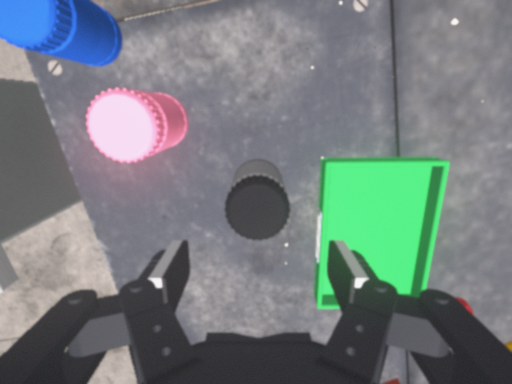

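The wrist view shows the black cap at (258,207) centred between the fingers, and the green tray is square to the grip. I'll descend and close.

Emit:
carry_out:
  deltas: [0, -0.001, 0.04, 0, 0, 0, 0, -0.001, 0.08, 0, 0, 0, 0, -0.001, 0.11, 0, 0, 0, 0, -0.001, 0.126, 0, 0, 0, 0, -0.001, 0.126, 0, 0, 0]

```text
time: 2.75
eef_pos: [0.4887, -0.0782, 0.0339]
tcp_rot: [0.772, 0.636, -0.0, -0.001]
contact_force: [-0.0, 0.3, -0.1]
opening: 0.848
finger_force: 0.0
```

Emit:
carry_out:
  deltas: [0, 0, 0, 0, 0, 0, 0, 0, 0, 0, 0, 0, 0, 0, 0, 0, 0, 0, 0, 0, 0, 0, 0, 0, 0, 0, 0, 0, 0, 0]
  grip: 30
  grip_force: 50

```text
time: 3.38
eef_pos: [0.4907, -0.0782, 0.0363]
tcp_rot: [0.771, 0.637, 0.001, 0.002]
contact_force: [-1.3, -0.7, 6.0]
opening: 0.594
finger_force: 52.8
```

```bash
python3 go.py .489 -.075 .034 1.385;python3 -c "
from h import *
s=ctrl.get_state();print(s)"
```

```text
3.375 [ 0.4907 -0.0782  0.0363] delta [ 0.0028 -0.0023  0.0022] rot [ 0.003  0.001 -0.005] n 0.06845111233528517
{'time': 3.375, 'qpos': array([-3.62310760e-01,  1.54865449e-01,  2.13463924e+00, -6.48572896e-04,
        8.48492411e-01, -1.71197029e-01]), 'dq': array([ 7.74579812e-05,  4.71143469e-04,  4.78517563e-04, -1.13848641e-03,
        3.21842529e-05, -1.69340642e-04]), 'joint_efforts': array([ 6.09701537e-01, -2.58427674e+01, -2.02041847e+01,  2.20375112e-01,
       -2.18635700e-01, -1.62856362e-02]), 'eef_pos': array([ 0.49069281, -0.07821839,  0.03625374]), 'tcp_rot': array([7.71209575e-01, 6.36578746e-01, 6.79517613e-04, 1.68215144e-03]), 'contact_force': array([-1.29142271, -0.73245599,  6.04802653]), 'wrist_torque': array([-0.12798395,  0.25558064,  0.00154627]), 'finger_force': 52.80640541575849, 'opening': 0.5936377355506932}
```

Emit:
carry_out:
  deltas: [0, 0, -0.015, 0, 0, 0, 0, 0, -0.03, 0, 0, 0, 0, 0, -0.045, 0, 0, 0, 0, 0, -0.05, 0, 0, 0, 0, 0, -0.05, 0, 0, 0]

```text
time: 4.0
eef_pos: [0.4894, -0.0775, 0.0849]
tcp_rot: [0.771, 0.636, 0.0, 0.0]
contact_force: [-0.9, 0.3, -2.1]
opening: 0.6
finger_force: 52.5
```

Emit:
carry_out:
  deltas: [0, 0, 0, 0, 0, 0, 0, 0, 0, 0, 0, 0]

```text
time: 4.25
eef_pos: [0.4887, -0.0773, 0.0836]
tcp_rot: [0.771, 0.636, -0.0, -0.001]
contact_force: [0.4, 0.0, -1.5]
opening: 0.594
finger_force: 52.5
```

Emit:
carry_out:
  deltas: [0, 0, 0, 0, 0, 0, 0, 0, 0, 0, 0, 0]

```text
time: 4.5
eef_pos: [0.4891, -0.0774, 0.0841]
tcp_rot: [0.771, 0.636, -0.0, -0.0]
contact_force: [0.6, 1.0, -1.1]
opening: 0.593
finger_force: 52.5
```

Emit:
carry_out:
  deltas: [0, 0, 0, 0, 0, 0, 0, 0, 0, 0, 0, 0]

```text
time: 4.75
eef_pos: [0.4892, -0.0775, 0.0843]
tcp_rot: [0.771, 0.636, 0.0, -0.0]
contact_force: [0.1, 0.1, -1.6]
opening: 0.6
finger_force: 52.5
```

```bash
for t in ".610 -.114 .087" ".596 -.196 .087" ".629 .2135 .087" ".613 .131 .087"; do python3 go.py $t 1.385;done
```

```text
4.75 [ 0.4892 -0.0775  0.0843] delta [-0.0129  0.1256 -0.0027] rot [-0.    -0.    -0.005] n 2.0201907244927155
4.75 [ 0.4892 -0.0775  0.0843] delta [-0.0961  0.1274 -0.0027] rot [-0.    -0.    -0.005] n 2.5534182608995373
4.75 [ 0.4892 -0.0775  0.0843] delta [ 0.3122  0.0821 -0.0027] rot [-0.    -0.    -0.005] n 5.165503691150867
4.75 [ 0.4892 -0.0775  0.0843] delta [ 0.2282  0.082  -0.0027] rot [-0.    -0.    -0.005] n 3.8799466438210266
```

The wrist force is about −1.5 N (−1.1 to −2.1), so the right tube is empty (0.16 kg = 1.6 N; a full one would read about 5.3 N). It goes in the red tray.

Emit:
carry_out:
  deltas: [0.03, 0.011, 0, 0, 0, 0, 0.08, 0.029, 0, 0, 0, 0, 0.13, 0.047, 0, 0, 0, 0, 0.18, 0.065, 0, 0, 0, 0, 0.215, 0.077, 0, 0, 0, 0]

```text
time: 5.38
eef_pos: [0.6066, 0.1211, 0.0844]
tcp_rot: [0.771, 0.637, 0.0, 0.0]
contact_force: [0.7, -0.1, -1.5]
opening: 0.594
finger_force: 52.5
```

Emit:
carry_out:
  deltas: [0.012, 0.005, 0, 0, 0, 0, 0.012, 0.005, 0, 0, 0, 0, 0.012, 0.005, 0, 0, 0, 0]

```text
time: 5.75
eef_pos: [0.6121, 0.1287, 0.084]
tcp_rot: [0.772, 0.636, -0.001, -0.0]
contact_force: [0.2, 0.2, -2.2]
opening: 0.595
finger_force: 52.5
```

```bash
python3 go.py .613 .131 .0405 1.375
python3 - <<'E'
from h import *
from scipy.spatial.transform import Rotation as R
s=ctrl.get_state();im,d=ctrl.read_camera("wrist");cv2.imwrite("pics/w2.png",im[...,::-1]);print(s["contact_force"])
E
```

```text
5.75 [0.6121 0.1287 0.084 ] delta [0.0025 0.0005 0.0435] rot [-0.001  0.001  0.004] n 0.6967279340167327
[ 0.17555737  0.18556112 -2.20124471]
```

View pics/w2.png

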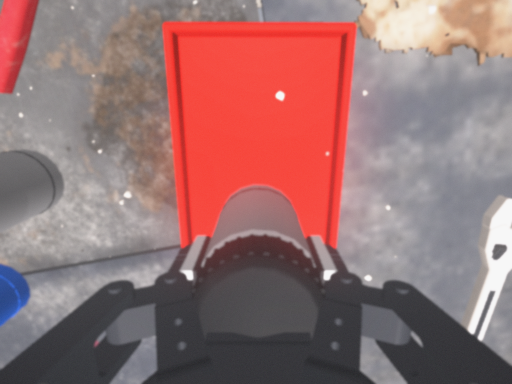

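The wrist view shows the tube centred across the tray between the walls, columns 180–340. I'll lower it gently.

Emit:
carry_out:
  deltas: [0.001, 0, 0.012, 0, 0, 0, 0.002, 0, 0.024, 0, 0, 0, 0.002, 0, 0.034, 0, 0, 0, 0.002, 0, 0.039, 0, 0, 0, 0.002, 0, 0.041, 0, 0, 0]

```text
time: 6.42
eef_pos: [0.6129, 0.1318, 0.0427]
tcp_rot: [0.771, 0.636, -0.0, -0.0]
contact_force: [-0.9, -0.2, -1.9]
opening: 0.595
finger_force: 52.5
```

Emit:
carry_out:
  deltas: [0, 0, 0.001, 0, 0, 0, 0, 0, 0.002, 0, 0, 0, 0, 0, 0.002, 0, 0, 0]

```text
time: 6.8
eef_pos: [0.6133, 0.1318, 0.0416]
tcp_rot: [0.771, 0.636, 0.0, 0.0]
contact_force: [-0.1, 0.3, -1.5]
opening: 0.598
finger_force: 52.5
```

Emit:
carry_out:
  deltas: [0, 0, 0.001, 0, 0, 0, 0, 0, 0.002, 0, 0, 0, 0, 0, 0.002, 0, 0, 0]

```text
time: 7.18
eef_pos: [0.6134, 0.1319, 0.0403]
tcp_rot: [0.771, 0.637, 0.0, 0.0]
contact_force: [-2.8, 0.5, 4.3]
opening: 0.59
finger_force: 53.0
```

Emit:
carry_out:
  deltas: [0, 0, 0.001, 0, 0, 0, 0, 0, 0.002, 0, 0, 0, 0, 0, 0.002, 0, 0, 0]

```text
time: 7.55
eef_pos: [0.6134, 0.1319, 0.0403]
tcp_rot: [0.771, 0.637, -0.0, -0.0]
contact_force: [-7.3, -0.8, 14.1]
opening: 0.595
finger_force: 53.9
```

Emit:
carry_out:
  deltas: [0, 0, -0.002, 0, 0, 0, 0, 0, -0.002, 0, 0, 0]

```text
time: 7.8
eef_pos: [0.6135, 0.1319, 0.0403]
tcp_rot: [0.771, 0.636, 0.0, 0.0]
contact_force: [-3.2, 0.6, 5.7]
opening: 0.598
finger_force: 53.2
```

Emit:
carry_out:
  deltas: [0, 0, 0, 0, 0, 0, 0, 0, 0, 0, 0, 0, 0, 0, 0, 0, 0, 0]
  grip: 80

```text
time: 8.18
eef_pos: [0.613, 0.1318, 0.0388]
tcp_rot: [0.771, 0.636, -0.0, -0.0]
contact_force: [-0.2, -0.1, -0.2]
opening: 0.803
finger_force: 0.0
```

Emit:
carry_out:
  deltas: [0, 0, -0.02, 0, 0, 0, 0, 0, -0.05, 0, 0, 0, 0, 0, -0.09, 0, 0, 0, 0, 0, -0.12, 0, 0, 0, 0, 0, -0.12, 0, 0, 0]

```text
time: 8.8
eef_pos: [0.6157, 0.132, 0.1646]
tcp_rot: [0.771, 0.636, 0.004, 0.003]
contact_force: [-0.4, 0.3, 0.3]
opening: 0.8
finger_force: 0.0
```

```bash
python3 go.py .4335 .181 .16 1.375
python3 - <<'E'
from h import *
im,d=ctrl.read_camera("top");P=cloud("top",d)
for n,c in dict(placed=(.613,.131),left=(.434,.181)).items():
    q=P[(P[...,2]>.085)&(P[...,2]<.108)&(np.hypot(P[...,0]-c[0],P[...,1]-c[1])<.045)]
    print(n,len(q),((q.min(0)+q.max(0))/2).round(4) if len(q) else 0,q[:,2].max() if len(q) else 0)
E
```

```text
8.8 [0.6157 0.132  0.1646] delta [ 0.0135 -0.1882  0.003 ] rot [ 0.009 -0.002  0.005] n 3.0197716058209902
placed 3 [0.6183 0.1255 0.0988] 0.1023274771515128
left 0 0 0
```

Emit:
carry_out:
  deltas: [0.003, -0.045, 0, 0, 0, 0, 0.006, -0.095, 0, 0, 0, 0, 0.01, -0.145, 0, 0, 0, 0, 0.013, -0.188, 0.003, 0, 0, 0, 0.013, -0.188, 0.003, 0, 0, 0]
  grip: 85

```text
time: 9.48
eef_pos: [0.4271, 0.1806, 0.1539]
tcp_rot: [0.771, 0.637, -0.002, -0.001]
contact_force: [0.2, 0.1, 0.1]
opening: 0.849
finger_force: 0.0
```

```bash
python3 - <<'E'
from h import *
from scipy.spatial.transform import Rotation as R
s=ctrl.get_state();im,d=ctrl.read_camera("wrist");m=ctrl.camera_model("wrist");K=np.array(m["intrinsics"]);H=np.array(m["hand_eye"])
v,u=np.mgrid[:384,:512];p=np.stack([(u-K[0,2])/K[0,0]*d,(v-K[1,2])/K[1,1]*d,d,np.ones_like(d)],-1)@H.T
P=p[...,:3]@R.from_quat(s["tcp_rot"]).as_matrix().T+s["eef_pos"]
for c in((.434,.181),(.613,.132)):
    q=P[(d>0)&(P[...,2]>.085)&(P[...,2]<.105)&(np.hypot(P[...,0]-c[0],P[...,1]-c[1])<.05)]
    if len(q):print(len(q),((q.min(0)+q.max(0))/2).round(4),np.ptp(q,axis=0).round(3))
cv2.imwrite("pics/w3.png",im[...,::-1])
E
python3 go.py .4335 .181 .034 1.375
```

```text
3403 [0.4334 0.1806 0.0916] [0.052 0.052 0.013]
2380 [0.6038 0.1335 0.0937] [0.035 0.052 0.017]
9.525 [0.4293 0.1803 0.1549] delta [0.0015 0.0042 0.1209] rot [-0.002  0.001  0.006] n 1.9358966397482127
```

View pics/w3.png

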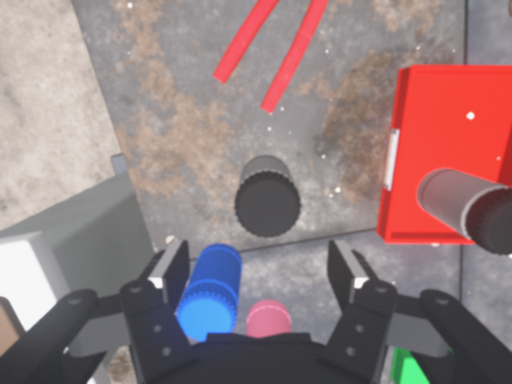

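The black cap at (268,203) is centred between the fingers, and the first tube stands upright in the red tray at about (470,210). I'll descend.

Emit:
carry_out:
  deltas: [0.001, 0.003, 0.04, 0, 0, 0, 0.001, 0.003, 0.08, 0, 0, 0, 0.001, 0.003, 0.108, 0, 0, 0, 0.001, 0.003, 0.122, 0, 0, 0, 0.001, 0.003, 0.122, 0, 0, 0]

```text
time: 10.15
eef_pos: [0.4342, 0.1803, 0.0335]
tcp_rot: [0.771, 0.636, -0.001, -0.0]
contact_force: [0.3, -0.2, 1.1]
opening: 0.85
finger_force: 0.0
```

Emit:
carry_out:
  deltas: [0, 0, 0, 0, 0, 0]

```text
time: 10.28
eef_pos: [0.4355, 0.1808, 0.0354]
tcp_rot: [0.771, 0.636, 0.001, 0.001]
contact_force: [0.8, 0.1, -0.4]
opening: 0.846
finger_force: 0.0
```

```bash
python3 go.py .4335 .181 .034 1.375
```

```text
10.275 [0.4355 0.1808 0.0354] delta [-0.0002 -0.002   0.0014] rot [ 0.002 -0.001  0.005] n 0.039499459649808465
```

Emit:
carry_out:
  deltas: [0, -0.001, 0, 0, 0, 0, 0, -0.001, 0, 0, 0, 0, 0, -0.001, 0, 0, 0, 0, 0, -0.001, 0, 0, 0, 0, 0, -0.001, 0, 0, 0, 0]
  grip: 30
  grip_force: 60

```text
time: 10.9
eef_pos: [0.434, 0.1812, 0.0359]
tcp_rot: [0.771, 0.637, 0.001, 0.0]
contact_force: [-2.7, -0.2, 6.4]
opening: 0.588
finger_force: 63.8
```

Emit:
carry_out:
  deltas: [0, 0, -0.015, 0, 0, 0, 0, 0, -0.03, 0, 0, 0, 0, 0, -0.045, 0, 0, 0, 0, 0, -0.05, 0, 0, 0, 0, 0, -0.05, 0, 0, 0]

```text
time: 11.52
eef_pos: [0.4334, 0.1809, 0.0848]
tcp_rot: [0.771, 0.636, 0.0, 0.0]
contact_force: [-0.3, -0.6, -5.0]
opening: 0.591
finger_force: 63.9
```

Emit:
carry_out:
  deltas: [0, 0, 0, 0, 0, 0, 0, 0, 0, 0, 0, 0]

```text
time: 11.78
eef_pos: [0.4326, 0.1807, 0.0836]
tcp_rot: [0.771, 0.636, -0.001, -0.0]
contact_force: [-0.3, 0.2, -4.7]
opening: 0.593
finger_force: 63.9
```

Emit:
carry_out:
  deltas: [0, 0, 0, 0, 0, 0, 0, 0, 0, 0, 0, 0]

```text
time: 12.02
eef_pos: [0.433, 0.1808, 0.0841]
tcp_rot: [0.771, 0.636, -0.0, -0.0]
contact_force: [-0.6, 0.5, -5.3]
opening: 0.594
finger_force: 63.9
```

```bash
for t in ".603 -.155 .087 1.394" ".629 .2135 .087 1.375"; do python3 go.py $t;done
```

```text
12.025 [0.433  0.1808 0.0841] delta [-0.2975  0.2306 -0.003 ] rot [-0.     0.    -0.014] n 6.022525487037953
12.025 [0.433  0.1808 0.0841] delta [ 0.0693  0.1862 -0.003 ] rot [-0.     0.     0.005] n 3.179142428942036
```

The wrist force is about −5 N, so the left tube is full and goes in the green tray.

Emit:
carry_out:
  deltas: [-0.024, 0.018, 0, 0, 0, 0, -0.06, 0.046, 0, 0, 0, 0, -0.1, 0.078, 0, 0, 0, 0, -0.14, 0.108, 0, 0, 0, 0, -0.18, 0.14, 0, 0, 0, 0]

```text
time: 12.65
eef_pos: [0.537, -0.0239, 0.0842]
tcp_rot: [0.771, 0.636, 0.0, -0.0]
contact_force: [1.2, 0.8, -5.0]
opening: 0.594
finger_force: 64.2
```

Emit:
carry_out:
  deltas: [-0.04, 0.03, 0, 0, 0, 0, -0.08, 0.062, 0, 0, 0, 0, -0.108, 0.083, 0, 0, 0, 0, -0.117, 0.09, 0, 0, 0, -0.014, -0.117, 0.09, 0, 0, 0, -0.014]

```text
time: 13.28
eef_pos: [0.6024, -0.1545, 0.0838]
tcp_rot: [0.767, 0.641, -0.0, -0.001]
contact_force: [0.6, -0.1, -5.3]
opening: 0.591
finger_force: 64.3
```

Emit:
carry_out:
  deltas: [0, 0, 0, 0, 0, 0]

```text
time: 13.4
eef_pos: [0.6018, -0.153, 0.0837]
tcp_rot: [0.767, 0.642, -0.0, -0.001]
contact_force: [0.6, -0.0, -5.1]
opening: 0.588
finger_force: 64.3
```

```bash
python3 go.py .603 -.155 .0405 1.394
python3 - <<'E'
from h import *
im,d=ctrl.read_camera("wrist");cv2.imwrite("pics/w4.png",im[...,::-1])
E
```

```text
13.4 [ 0.6018 -0.153   0.0837] delta [-0.0018  0.0016  0.0432] rot [-0.002 -0.001  0.001] n 0.6927830249117333
```

View pics/w4.png

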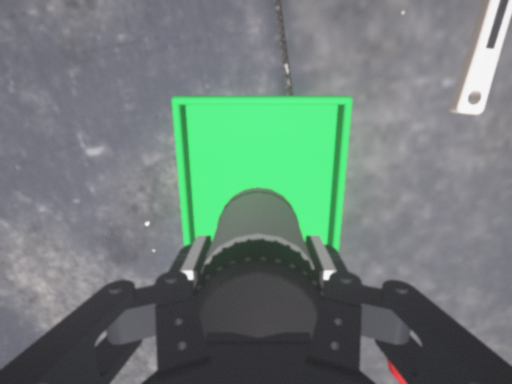

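The tube is centred between the green tray's walls, columns 185–340. I'll lower it.

Emit:
carry_out:
  deltas: [-0.001, 0.001, 0.012, 0, 0, 0, -0.001, 0.001, 0.024, 0, 0, 0, -0.001, 0.001, 0.034, 0, 0, 0, -0.001, 0.001, 0.039, 0, 0, 0, -0.001, 0.001, 0.041, 0, 0, 0]

```text
time: 14.08
eef_pos: [0.6032, -0.1555, 0.0427]
tcp_rot: [0.767, 0.642, -0.0, -0.0]
contact_force: [0.4, -0.0, -4.7]
opening: 0.592
finger_force: 64.4
```

Emit:
carry_out:
  deltas: [0, 0, 0.001, 0, 0, 0, 0, 0, 0.002, 0, 0, 0, 0, 0, 0.002, 0, 0, 0]

```text
time: 14.45
eef_pos: [0.6036, -0.1556, 0.0416]
tcp_rot: [0.767, 0.642, 0.0, 0.0]
contact_force: [0.5, -0.0, -4.7]
opening: 0.592
finger_force: 64.4
```

Emit:
carry_out:
  deltas: [0, 0, 0.001, 0, 0, 0, 0, 0, 0.001, 0, 0, 0, 0, 0, 0.001, 0, 0, 0]

```text
time: 14.82
eef_pos: [0.6034, -0.1556, 0.0403]
tcp_rot: [0.767, 0.642, 0.0, 0.0]
contact_force: [0.1, -0.4, -5.0]
opening: 0.59
finger_force: 64.4
```

Emit:
carry_out:
  deltas: [0, 0, 0.001, 0, 0, 0, 0, 0, 0.001, 0, 0, 0, 0, 0, 0.001, 0, 0, 0]

```text
time: 15.2
eef_pos: [0.6035, -0.1556, 0.04]
tcp_rot: [0.767, 0.642, -0.0, 0.0]
contact_force: [-1.8, 0.1, 0.6]
opening: 0.592
finger_force: 64.7
```

Emit:
carry_out:
  deltas: [0, 0, 0.0005, 0, 0, 0, 0, 0, 0.0005, 0, 0, 0]

```text
time: 15.45
eef_pos: [0.6036, -0.1557, 0.0399]
tcp_rot: [0.767, 0.642, -0.0, -0.0]
contact_force: [-3.0, 1.2, 6.3]
opening: 0.587
finger_force: 65.3
```

It has touched the floor. I'll release, rise and clear out to the right so the top camera can see.

Emit:
carry_out:
  deltas: [0, 0, 0, 0, 0, 0, 0, 0, 0, 0, 0, 0, 0, 0, 0, 0, 0, 0]
  grip: 80

```text
time: 15.82
eef_pos: [0.6038, -0.1557, 0.0389]
tcp_rot: [0.767, 0.642, 0.0, 0.0]
contact_force: [-0.3, -0.1, 0.8]
opening: 0.801
finger_force: 0.0
```

Emit:
carry_out:
  deltas: [0, 0, -0.02, 0, 0, 0, 0, 0, -0.05, 0, 0, 0, 0, 0, -0.1, 0, 0, 0, 0, 0, -0.15, 0, 0, 0, 0, 0, -0.19, 0, 0, 0]

```text
time: 16.45
eef_pos: [0.6041, -0.1558, 0.2333]
tcp_rot: [0.767, 0.642, 0.001, 0.002]
contact_force: [0.5, -0.4, -0.5]
opening: 0.799
finger_force: 0.0
```

Emit:
carry_out:
  deltas: [-0.05, -0.02, 0, 0, 0, 0, -0.1, -0.04, 0, 0, 0, 0, -0.15, -0.06, 0, 0, 0, 0, -0.2, -0.08, 0, 0, 0, 0, -0.25, -0.1, 0, 0, 0, 0]

```text
time: 17.08
eef_pos: [0.4601, -0.3856, 0.2308]
tcp_rot: [0.767, 0.642, 0.0, 0.001]
contact_force: [-0.5, -0.3, 0.5]
opening: 0.802
finger_force: 0.0
```

Emit:
carry_out:
  deltas: [0, 0, 0, 0, 0, 0, 0, 0, 0, 0, 0, 0]

```text
time: 17.32
eef_pos: [0.4612, -0.3839, 0.2299]
tcp_rot: [0.767, 0.642, 0.0, 0.001]
contact_force: [0.2, 0.4, -0.9]
opening: 0.799
finger_force: 0.0
```

Run:
```python
from h import *
im,d=ctrl.read_camera("top");i2,_=ctrl.read_camera("scene");P=cloud("top",d)
for c in((.613,.132),(.603,-.155)):
    q=P[(P[...,2]>.085)&(P[...,2]<.108)&(np.hypot(P[...,0]-c[0],P[...,1]-c[1])<.045)]
    print(len(q),((q.min(0)+q.max(0))/2).round(4) if len(q) else 0,np.ptp(q,axis=0).round(3) if len(q) else 0)
cv2.imwrite("pics/end.png",np.vstack([cv2.resize(im[120:300,90:430,::-1],(560,296)),cv2.resize(i2[120:300,160:400,::-1],(560,304))]))
```

```text
224 [0.6137 0.1335 0.0944] [0.051 0.049 0.018]
218 [ 0.6036 -0.1536  0.0946] [0.052 0.049 0.019]
```

View pics/end.png

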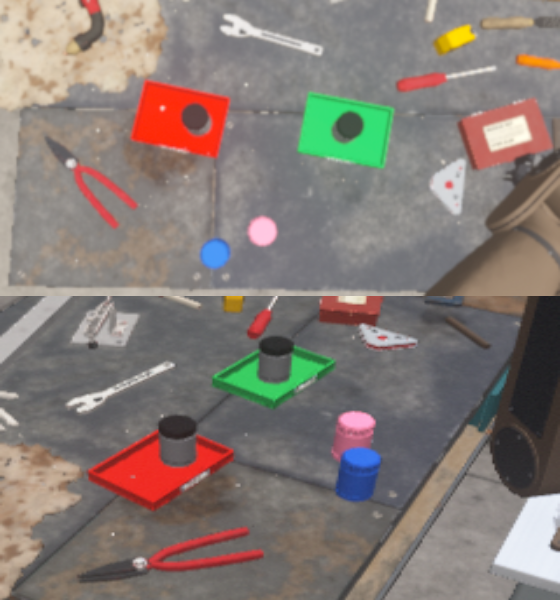

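Both tubes stand upright in their trays, the red at (195,118) and the green at (348,126). Nothing else has moved, and the robot is clear.

```bash
python3 -c "
from plant import ctrl
print(ctrl.sign_off())"
```

```text
the job is handed in; nothing more can be done
None
```

The job is handed in at about 17 s: the empty tube (about 1.5 N) stands upright in the red tray and the full one (about 5 N) in the green tray, with the snips, magnet and wrench left where they lay.

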